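Load a tube rack past a sprung drop gate

ROBOT

A 6-joint arm with a two-finger parallel gripper is mounted at the origin on a cart in front of the work surface, level with it; the furniture and walls round the work are solid. World frame = base frame: x ahead of the robot, y to its left, z up, the work surface at z = 0. Lengths are in m, angles in rad, forces in N, time in s.
With the tool pointing down it reaches from about 0.325 to 0.9 m from the base axis. Payload 6.1 kg.
Tool frame: the origin (TCP) lies at the very end of the fingers, on their centre line; the grasp point (between the pads) lies 19 mm behind it (r.grasp_offset is the z of the grasp point in the tool frame, in m); z points along the fingers, y is the line along which they close (so a half turn about z gives the same grasp; the last joint's range is limited). The gripper opens to 87 mm and grips with 3 to 60 N. Pads are 19 mm wide; open, the fingers measure 117 mm over their backs; the gripper's body (75 mm by 190 mm) begins 51 mm behind the grasp point.
Start: joints at [-1.304, 0.22, 1.526, -0, 1.395, -0.126], TCP at [0.239, -0.577, 0.223] pointing down, gripper open.
Joint ranges: [-2.98, 2.98], [-0.91, 2.08], [0.09, 2.57], [-1.24, 4.39], [0.2, 2.65], [-2.68, 2.68]. Speed limits (rad/s): [2.57, 2.57, 3.01, 3.14, 3.14, 3.14].

INTERFACE

Orientations are given as a 3x3 rotation matrix whose columns are the frame's x, y, z axes.
In Python, from rig import r, imaging, get_state gives the robot as it stands (r), with the cameras (imaging) and the readings as plain functions.
- The arm moves only by the tool shift_gripper, called after "Call:" as a command line: name --argument value ..., lists and objects as JSON in quotes. Schema: {"type":"object","properties":{"increments":{"type":"string"},"finger_gap":{"type":"number"},"grip_force":{"type":"number"},"only":{"type":"string"},"quiet":{"type":"boolean"},"lines":{"type":"string"}},"required":["increments"],"additionalProperties":false}. increments is a string of 1 to 12 rows, parted by semicolons, with the numbers parted by spaces; each row has 6 numbers: dx, dy, dz in shares of the most that a row can go, 1 being 50 mm, then a rotation vector rx, ry, rz in fractions of the full range, 1 being 2 rad; each row shifts and turns the commanded pose from where the row before left it, along the tool's axes as they then stand; what a row does not reach is not made up. A row lasts 1/10 s, in which the tool goes at most 0.05 m and 0.15 rad, less where a joint would pass 70% of its speed; a pose out of reach is approached as far as the arm can. finger_gap is the finger opening in m, set as the call begins (left out keeps the last). The fingers move at their own pace and stop on an object; grip_force is the grip in N (left out, the last holds). Time passes only in rows, so rows that do not move let the fingers close. The tool returns the time, the measured TCP pose, the force, the opening and the grip force at its end. only (a regular expression) keeps the lines of the reply that match it, lines (a string "A,B") keeps lines A to B, and quiet returns only ok. A shift or turn number past 1, either way, is cut back to 1. Input that does not fit is refused with a message, and nothing moves.
- get_state(): the state, without advancing time (a new reading comes with each control period).
- imaging.grab_frame(name): name is "scene" or "top" or "wrist"; returns the picture (420x560x3 uint8, red, green, blue); there is no depth.
- imaging.calibration(name): a dict with "fx", "fy", "cx", "cy" (pixels), "rvec" (rotation vector, rad) and "tvec" (3), from world to camera coordinates, as OpenCV has them. Camera axes: x right, y down, z forward; pixel columns grow to the right and rows downward; lengths in m; the calibration is good to about 2 mm. A picture is of the moment at which its call begins: read the wrist's pose just before it. calibration takes no time and is no camera call; for the wrist camera it gives the pose at the moment of the call.
- r.hand_in(): hands the job in; it is judged then, once.
The state is a dict: "time_s": time; "q": joint angles; "joint_velocities": joint speeds; "joint_efforts": joint torques, N m; "tool_pos": TCP position; "tool_rot": TCP orientation; "contact_force": force on the tool from outside, world axes, zero at the start; "torque": the same for the moment, N m; "opening": finger opening in m; "gripper_force": force on a finger pad.
Only numpy, scipy, OpenCV 4.12 (cv2) and the standard library are available. Lean on these libraries where they do the work, as an engineer would, in place of code of your own. Each camera call takes 0.05 s, during which the arm holds its last target. There are 200 camera calls.

TASK

Load the tube rack into the bay at the closed end of the chute: with one fingertip press down the long hinged side flap so that the gate sinks below the chute bed, and keep it held down while another fingertip pushes the rack along the bed, until the whole rack is past the gate. Then let the flap come up so that the gate stands up again behind the rack. Only push: the rack stays flat on the bed and is not lifted, and the vial, bottle and dish beside the loader are left where they stand.

Things in the scene. Friction and masses are not known exactly. Their poses are not given: they have to be found in the camera images.
- loader: Fixed aluminium chute. Origin on the worktop under the gate, on the chute's centre line; y = pushing direction, x across the chute, away from the flap. Bed 45 mm above the worktop, from y -240 mm (open end) to the end stop at y +156. Inside x -36 to +36; near wall x -41 to -36 (1.5 mm farther out past the gate); wall tops at 65 mm. Gate at y -3 to +3, x up to 0; the bay lies beyond it.
- gate (a joint): Gate and flap, one rigid part on a hinge along the loader's y at x = -170 mm, 68 mm above the worktop. 0 = gate up by its spring, top 12 mm above the bed, stopping the rack; grows as the flap is pressed, to 0.20 rad at its stop. Gate below the bed from about 0.11; aim for 0.16. Takes about 2 to 8 N at the flap. Springs back when let go.
- flap: Long flat steel flap to press, 112 x 290 x 4 mm, fixed to the gate, between hinge and near wall: in the loader's frame x -164 to -52, y -225 to +65 mm, top face level at 72 mm above the worktop when the gate is up. Origin on the hinge line at the gate's y. Pressed 15 mm down at x = -80 mm (to 57 mm above the worktop) it stands at 0.165 rad.
- flap_mid (a point): Point on the flap's top face, 85 mm from the hinge line, midway along its length. Two fingertips at one height of 57 mm above the worktop, one on the flap about here and one in the chute behind the rack (12 mm above the bed), straddle the near wall and can hold the gate down and push the rack together.
- rack: Blue tube rack with capped tubes, 66 wide x 128 long x 46 mm high, about 0.1 to 0.26 kg. Origin at the centre of its underside, y axis along its length, in the chute's direction. Starts on the bed before the gate. Its end faces, 64 mm from the origin, are upright plates 37 mm high, to be pushed.
- vial: Small glass vial, 22 mm wide, 53 mm high, on the worktop beyond the far wall; leave alone. Origin at the centre of its underside
- dish: Round petri dish, 62 mm wide, 16 mm high, on the worktop near the chute's open end; leave alone. Origin at the centre of its underside
- bottle: Reagent bottle with a screw cap, 56 mm wide, 110 mm high, on the worktop beyond the far wall; leave alone. Origin at the centre of its underside

How it is judged:
On the way, in this order (a step that is already met when the one before it is completed fails the run):
1. a finger holds the flap down while the rack is still before the gate (value of joint gate above 0.1 rad and contact force between the fingers and flap above 0.3 N and y of rack in the frame of loader below -0.06 m), for 0.1 s.
2. the rack is half way over the lowered gate, the flap held down by a finger (value of joint gate above 0.09 rad and contact force between the fingers and flap above 0.3 N and y of rack in the frame of loader between -0.03 and 0.03 m), for 0.1 s.
At the end, for the whole second after the job is handed in: The whole rack is in the bay (its origin 65 to 97 mm past the gate), flat on the bed (within 3 mm and 0.05 rad), at rest, and the gate is up again behind it (joint below 0.02 rad) (y of rack in the frame of loader between 0.065 and 0.097 m and z of rack in the frame of loader between 0.042 and 0.048 m and angle between the y axis of rack and the y axis of loader, either way round below 0.12 rad and angle between rack's own z axis and vertical below 0.05 rad and value of joint gate below 0.02 rad and linear speed of rack below 0.01 m/s); the robot touches nothing.
It fails at once if the gate comes up under the rack (value of joint gate below 0.08 rad and y of rack in the frame of loader between -0.055 and 0.055 m).
It fails at once if the rack is lifted off the bed or tipped (z of rack in the frame of loader above 0.055 m or angle between rack's own z axis and vertical above 0.12 rad).
It fails at once if the vial is disturbed (distance of vial from where it was at the start of the episode above 0.015 m or angle between vial's own z axis and vertical above 0.3 rad).
It fails at once if the dish is disturbed (distance of dish from where it was at the start of the episode above 0.015 m).
It fails at once if the bottle is disturbed (distance of bottle from where it was at the start of the episode above 0.015 m or angle between bottle's own z axis and vertical above 0.3 rad).
It also fails if it takes over 35 s, if anything falls off the work surface, if the arm or the gripper's body presses on something with over 40 N, if the wrist force passes 120 N, or if a joint passes its speed limit or range.

## Working session

There is one attempt and no reset: what is moved stays moved. The work goes in short steps, Python scripts to look and compute and a tool call to move; the robot and the scene stay as the last step left them, time stands still between calls to the robot, and variables do not carry over. Pictures are saved under pics/ and viewed, at most 10 in all, crops included, and the job is handed in when it is done.

```bash
ls; mkdir -p pics
```

Run:
```python
from rig import r, imaging, get_state
import cv2
for n in("scene","top"):
    cv2.imwrite(f"pics/{n}0.png",imaging.grab_frame(n)[:,:,::-1]); print(n,imaging.calibration(n))
s=get_state(); print(s["time_s"],s["tool_pos"],s["tool_rot"],s["opening"])
```

```text
pics
rig.py
scene {'fx': 387.2412361523115, 'fy': 387.2412361523115, 'cx': 279.6099487936872, 'cy': 209.20938573011765, 'rvec': array([ 0.85213694, -2.29388712,  1.36523386]), 'tvec': array([0.40327038, 0.29292353, 0.51588192])}
top {'fx': 482.6006315060689, 'fy': 482.6006315060689, 'cx': 281.66424954376185, 'cy': 212.29509727459083, 'rvec': array([ 2.16370028, -2.18701986,  0.09140096]), 'tvec': array([-0.06602202,  0.59706813,  1.19288119])}
0.1 [ 0.23907472 -0.5768489   0.22152958] [[ 9.23833936e-01  3.82793153e-01 -5.11463514e-04]
 [ 3.82793447e-01 -9.23832329e-01  1.73342130e-03]
 [ 1.91035276e-04 -1.79717830e-03 -9.99998367e-01]] 0.08700560947662649
```

View pics/scene0.png

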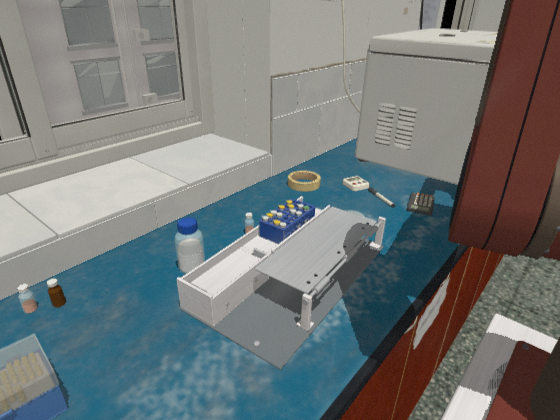

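View pics/top0.png

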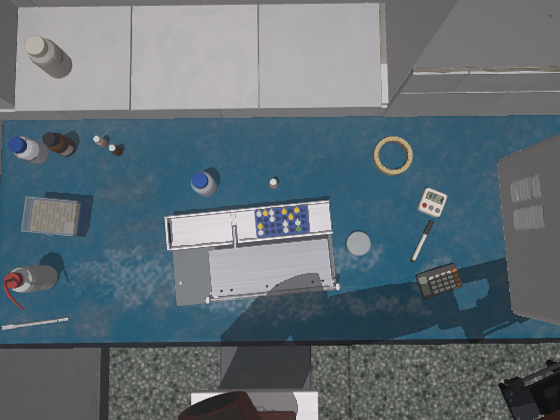

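The scene view shows the chute with its closed end nearest the camera (180–315, 205–310) and the flap on the robot's side. In the top view the closed end is at left (167, 232), the open end at right (330, 215), the gate at (235, 228), and the rack at (282, 220). Next I'll enlarge both views.

Run:
```python
import cv2
a=cv2.imread("pics/top0.png")[190:310,155:345]; cv2.imwrite("pics/topc.png",cv2.resize(a,None,fx=4.2,fy=4.2,interpolation=cv2.INTER_CUBIC))
a=cv2.imread("pics/scene0.png")[190:340,170:390]; cv2.imwrite("pics/scenec.png",cv2.resize(a,None,fx=3.6,fy=3.6,interpolation=cv2.INTER_CUBIC))
```

```text
(no output)
```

View pics/topc.png

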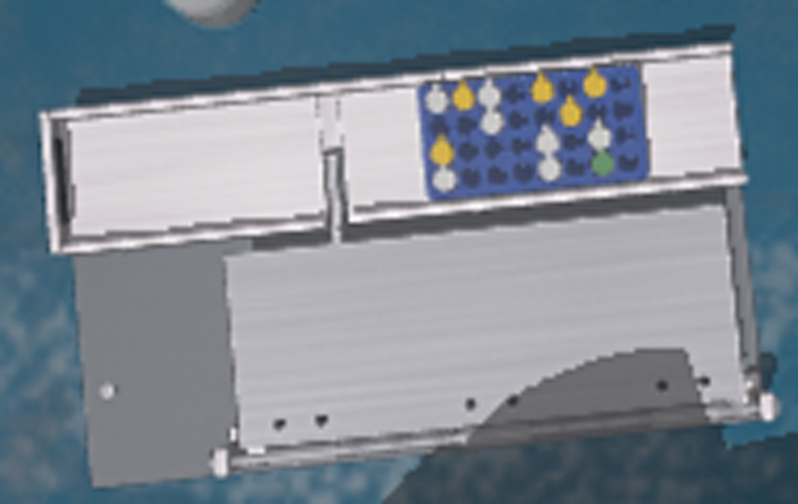

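View pics/scenec.png

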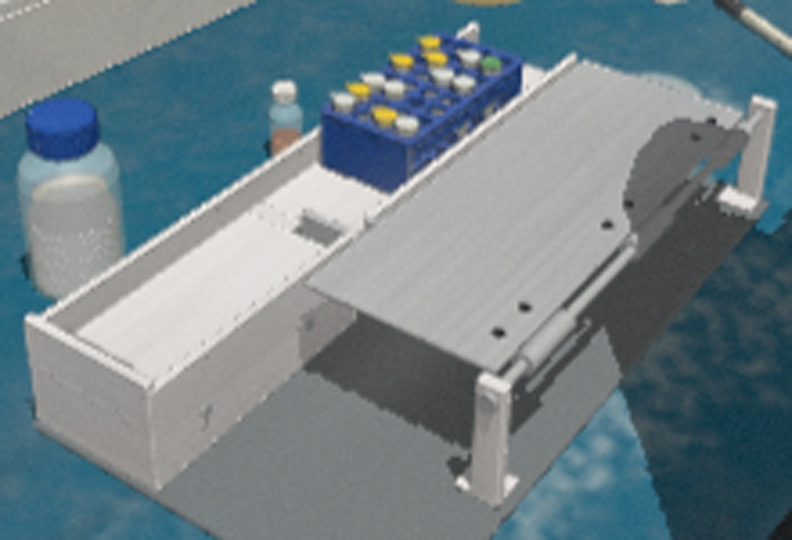

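Crop pixels. Top view: chute top corners (58,252), (40,113), (746,180), (733,46); flap edge corners (225,257), (727,206); rack (420,83)–(648,180). Scene view: closed-end corners (27,318), (152,388); flap corner (305,285).

Create m.py:
```python
import numpy as np,cv2
from rig import r, imaging, get_state
def cam(n):
    c=imaging.calibration(n);K=np.array([[c["fx"],0,c["cx"]],[0,c["fy"],c["cy"]],[0,0,1]])
    return K,cv2.Rodrigues(c["rvec"])[0],np.array(c["tvec"])
def ray(n,p):
    K,R,t=cam(n);d=R.T@np.linalg.solve(K,[p[0],p[1],1]);return -R.T@t,d/np.linalg.norm(d)
def plane(n,p,z):
    o,d=ray(n,p);return o+d*(z-o[2])/d[2]
def tri(a,b,na="top",nb="scene"):
    o1,d1=ray(na,a);o2,d2=ray(nb,b)
    s=np.linalg.lstsq(np.c_[d1,-d2],o2-o1,rcond=None)[0]
    p,q=o1+s[0]*d1,o2+s[1]*d2;return (p+q)/2,np.linalg.norm(p-q)
T=lambda x,y:((x+.5)/4.2-.5+155,(y+.5)/4.2-.5+190)
S=lambda x,y:((x+.5)/3.6-.5+170,(y+.5)/3.6-.5+190)
```

Create a.py:
```python
from m import *
np.set_printoptions(precision=4,suppress=True)
for n,a,b in [("nearclosed",T(58,252),S(152,388)),("farclosed",T(40,113),S(27,318)),("flap65",T(225,257),S(305,285)),("nearopen",T(746,180),S(576,57))]:print(n,*tri(a,b))
P={}
for n,a,z in [("nc",T(58,252),.065),("fc",T(40,113),.065),("no",T(746,180),.065),("fo",T(733,46),.065),("f65",T(225,257),.072),("f-225",T(727,206),.072),("g",T(334,152),.057)]:P[n]=plane("top",a,z);print(n,P[n])
L=np.array([[-.0425,.161],[.041,.161],[-.041,-.24],[.041,-.24],[-.052,.065],[-.052,-.225]])
W=np.array([P[k][:2] for k in ("nc","fc","no","fo","f65","f-225")])
lc,wc=L.mean(0),W.mean(0);A=L-lc;B=W-wc
th=np.arctan2((A[:,0]*B[:,1]-A[:,1]*B[:,0]).sum(),(A*B).sum())
R=np.array([[np.cos(th),-np.sin(th)],[np.sin(th),np.cos(th)]]);o=wc-R@lc
print("yaw",th,"origin",o,"res mm",((L@R.T+o)-W)*1e3)
tl=lambda p:R.T@(p[:2]-o)
print("gate",tl(P["g"]))
for c in [(420,83),(640,66),(648,180),(428,200)]:print("rack z.082-.091",tl(plane("top",T(*c),.082)),tl(plane("top",T(*c),.091)))
```

```bash
python3 a.py
```

```text
nearclosed [0.5042 0.202  0.0687] 0.001804466477465582
farclosed [0.5839 0.2117 0.0722] 0.003572309414554793
flap65 [0.5004 0.1053 0.0727] 0.0011873198805654316
nearopen [ 0.5412 -0.1957  0.0658] 0.002385614814199515
nc [0.5049 0.2036 0.065 ]
fc [0.5857 0.2148 0.065 ]
no [ 0.5423 -0.1951  0.065 ]
fo [ 0.6205 -0.1891  0.065 ]
f65 [0.5009 0.1058 0.072 ]
f-225 [ 0.5271 -0.1832  0.072 ]
g [0.5616 0.0445 0.057 ]
yaw 0.08927563262643226 origin [0.5597 0.0472] res mm [[-1.8957  0.1788]
 [ 0.4885 -3.6555]
 [-2.0345 -0.4288]
 [ 1.4419  0.8439]
 [ 1.1722  1.4671]
 [ 0.8276  1.5945]]
gate [ 0.0017 -0.0028]
rack z.082-.091 [ 0.0345 -0.0579] [ 0.0336 -0.0584]
rack z.082-.091 [ 0.0316 -0.1846] [ 0.0307 -0.184 ]
rack z.082-.091 [-0.0339 -0.1823] [-0.0343 -0.1818]
rack z.082-.091 [-0.0328 -0.0561] [-0.0331 -0.0566]
```

Careful with the scale: shifts go in shares of 50 mm and turns go in shares of 2 rad. That gives: -0.1408 rad is -0.0704.

Call:
shift_gripper --increments "0 0 0 0 0 -0.0704;0 0 0 0 0 -0.0704;0 0 0 0 0 -0.0704;0 0 0 0 0 -0.0704;0 0 0 0 0 -0.0704;0 0 0 0 0 -0.0704;0 0 0 0 0 -0.0704;0 0 0 0 0 -0.0704;0 0 0 0 0 -0.0704;0 0 0 0 0 0" --finger_gap 0.077

```text
time_s: 1.1
tool_pos: [0.2391, -0.5771, 0.2219]
tool_rot: [[-0.09, 0.996, -0.0], [0.996, 0.09, 0.001], [0.001, -0.0, -1.0]]
contact_force: [-0.3, -0.1, -0.8]
opening: 0.0771
gripper_force: 0.0
```

Add to m.py:
```python
TH=.0893;O=np.array([.5597,.0472]);RL=np.array([[np.cos(TH),-np.sin(TH)],[np.sin(TH),np.cos(TH)]])
def rep(lx,ly,z):
    s=get_state();p=np.array(s["tool_pos"]);Rt=np.array(s["tool_rot"])
    w=np.r_[O+RL@[lx,ly],z]
    print("t",s["time_s"],"loader xy",RL.T@(p[:2]-O),"z",p[2],"tool d",Rt.T@(w-p),"yawerr",np.arctan2(*(RL.T@Rt[:2,1])[::-1]),"tilt",Rt[:2,2],"F",s["contact_force"],"op",s["opening"],"q",s["q"])
```

```bash
python3 -c "
from m import *
np.set_printoptions(precision=4,suppress=True)
rep(-.04,-.21,.12)"
```

```text
t 1.1 loader xy [-0.375  -0.5932] z 0.22194243671625588 tool d [0.3827 0.3354 0.1023] yawerr 0.0011109123145469895 tilt [-0.0003  0.001 ] F [-0.2509 -0.0606 -0.75  ] op 0.07709358533775844 q [-1.3041  0.2208  1.5271 -0.      1.3947 -1.3945]
```

Scaled: 0.032 m is 0.64, 0.03 m is 0.6.

Call:
shift_gripper --increments "0.64 0.56 0 0 0 0;0.64 0.56 0 0 0 0;0.64 0.56 0 0 0 0;0.64 0.56 0 0 0 0;0.64 0.56 0 0 0 0;0.64 0.56 0 0 0 0;0.64 0.56 0 0 0 0;0.64 0.56 0 0 0 0;0.64 0.56 0 0 0 0;0.64 0.56 0 0 0 0;0.64 0.56 0 0 0 0;0.6 0.54 0 0 0 0" --quiet true

```text
ok
```

Call:
shift_gripper --increments "0 0 0.8 0 0 0;0 0 0.8 0 0 0;0 0 0.4 0 0 0;0 0 0 0 0 0" --quiet true

```text
ok
```

```bash
python3 -c "
from m import *
np.set_printoptions(precision=4,suppress=True)
rep(-.04,-.21,.0585)
for n in ('wrist','top','scene'): cv2.imwrite(f'pics/{n}1.png',imaging.grab_frame(n)[:,:,::-1])
a=cv2.imread('pics/top1.png')[170:310,200:400];b=cv2.imread('pics/scene1.png')[150:290,220:420]
cv2.imwrite('pics/ts1.png',np.vstack([cv2.resize(x,(800,560))[::1] for x in(a,b)])[:, :] if 0 else cv2.resize(np.hstack([a,b]),(800,280),interpolation=3))
"
```

```text
t 2.7 loader xy [-0.0426 -0.2097] z 0.1182751515307294 tool d [-0.0005  0.003   0.0598] yawerr -0.0031047226338356045 tilt [-0.0073  0.0034] F [ 0.4118 -0.3277 -0.2334] op 0.07717531893075925 q [-0.44    0.1732  1.7854 -0.      1.191  -0.5262]
```

View pics/wrist1.png

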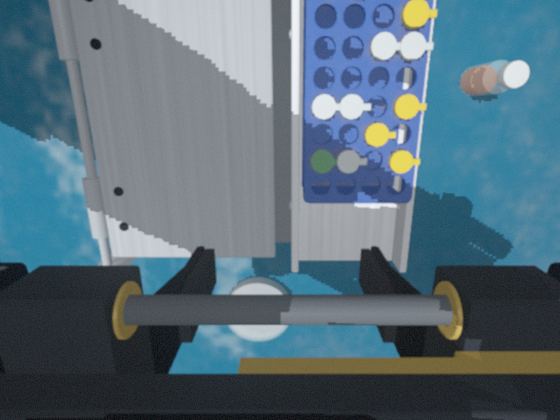

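View pics/ts1.png

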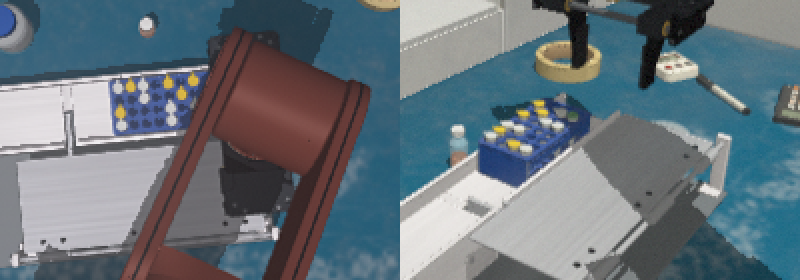

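The wrist view shows the flap finger at col 203 and the chute finger at col 370, on either side of the near wall (292–299, row 270). The flap corner is at (275,257), the rack's rear edge at row 203 and the far wall end at (403,270). I'll check this against the wrist calibration.

```bash
python3 -c "
from m import *
np.set_printoptions(precision=4,suppress=True)
f=lambda p:RL.T@(p[:2]-O)
for n,p,z in [('wall open outer',(292,271),.065),('wall open inner',(299,271),.065),('far wall outer',(408,270),.065),('flap corner',(275,257),.072),('rack rear',(306,203),.082),('rack rear',(411,203),.082),('wallfar along',(291,0),.065)]: print(n,f(plane('wrist',p,z)))
c=RL.T
K,R,t=cam('wrist')
for lx in (-.0385,.0385):
  s=get_state();p=np.array(s['tool_pos'])+np.array(s['tool_rot'])@[0,lx,0]
  q=K@(R@p+t);print('tip px',q[:2]/q[2])
rep(-.04,-.21,.0585)"
```

```text
wall open outer [-0.0363 -0.2468]
wall open inner [-0.0311 -0.2468]
far wall outer [ 0.049  -0.2462]
flap corner [-0.0484 -0.2321]
rack rear [-0.0278 -0.1897]
rack rear [ 0.0391 -0.1899]
wallfar along [-0.0373 -0.0718]
tip px [216.9781 265.0538]
tip px [360.3733 265.083 ]
t 2.85 loader xy [-0.039  -0.2121] z 0.12399621810254502 tool d [ 0.0022 -0.0011  0.0655] yawerr -0.0019675058211463437 tilt [ 0.0018 -0.0008] F [0.7312 0.8935 0.1797] op 0.07683140413454474 q [-0.4406  0.1684  1.7792  0.      1.1921 -0.5279]
```

Call:
shift_gripper --increments "0 0 0 0 0 0;0 0 0 0 0 0" --quiet true

```text
ok
```

```bash
python3 -c "
from m import *
np.set_printoptions(precision=4,suppress=True)
rep(-.04,-.21,.0585)
cv2.imwrite('pics/wrist2.png',imaging.grab_frame('wrist')[:,:,::-1])
rep(-.04,-.21,.0585)
a=cv2.imread('pics/wrist2.png')[150:300,180:440];cv2.imwrite('pics/w2c.png',cv2.resize(a,None,fx=3,fy=3,interpolation=2))"
```

```text
t 3.05 loader xy [-0.0388 -0.2123] z 0.12440646366179405 tool d [ 0.0024 -0.0013  0.0659] yawerr -0.0008944994228467307 tilt [ 0.0029 -0.0013] F [ 0.698 -0.116 -0.048] op 0.07735555096657096 q [-0.4407  0.1675  1.7793  0.      1.1916 -0.5291]
t 3.1 loader xy [-0.0391 -0.2121] z 0.12407352505848986 tool d [ 0.0022 -0.0011  0.0656] yawerr -0.0007351012329521252 tilt [ 0.0023 -0.0011] F [ 0.7892  0.0719 -0.4391] op 0.07700896869553295 q [-0.4406  0.1678  1.7797  0.      1.1916 -0.5292]
```

View pics/w2c.png

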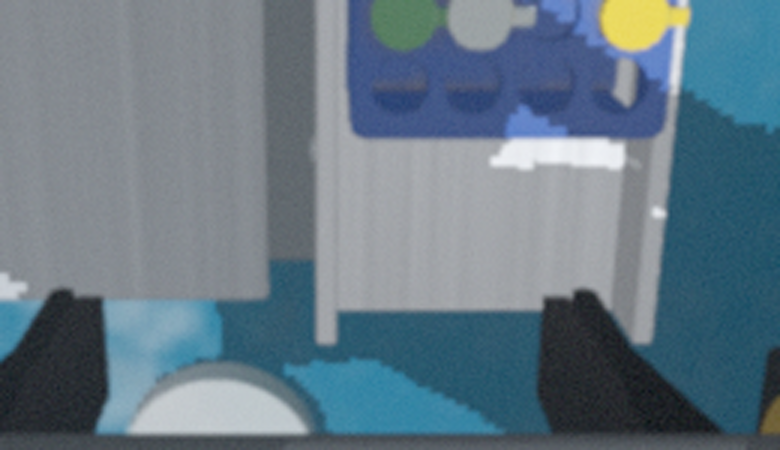

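In this crop the near wall end is at (315–337, 345), the far wall's outer end at (655,345), the flap corner at (268,298) and the rack's rear edge at row 137 (355–662).

```bash
python3 -c "
from m import *
np.set_printoptions(precision=4,suppress=True)
f=lambda p:RL.T@(p[:2]-O)
W=lambda x,y:((x+.5)/3-.5+180,(y+.5)/3-.5+150)
for n,p,z in [('wall outer',W(315,345),.065),('wall inner',W(337,345),.065),('far outer',W(655,345),.065),('flap corner',W(268,298),.072),('rack rear',W(355,137),.082),('rack rear',W(662,137),.082),('rack rear',W(662,137),.091)]: print(n,f(plane('wrist',p,z)))
print(tri(T(746,180),W(315,345),'top','wrist'),tri(T(727,206),W(268,298),'top','wrist'))"
```

```text
wall outer [-0.0416 -0.2417]
wall inner [-0.0363 -0.2417]
far outer [ 0.0413 -0.2418]
flap corner [-0.0525 -0.2261]
rack rear [-0.0329 -0.1847]
rack rear [ 0.0318 -0.1848]
rack rear [ 0.0287 -0.1824]
(array([ 0.5408, -0.1945,  0.0705]), np.float64(0.002433359875204025)) (array([ 0.5274, -0.1833,  0.0704]), np.float64(0.00041719593582210506))
```

The wrist measurement agrees with the first fit to within 2 mm. Descending now.

Scaled: 0.02 m is 0.4, 0.015 m is 0.3.

Call:
shift_gripper --increments "0.04 0 0.4 0 0 0;0 0 0.3 0 0 0;0 0 0.2 0 0 0;0 0 0 0 0 0;0 0 0 0 0 0" --quiet true

```text
ok
```

Call:
shift_gripper --increments "0 0 0.1 0 0 0;0 0 0.1 0 0 0;0 0 0.1 0 0 0;0 0 0.1 0 0 0;0 0 0 0 0 0;0 0 0 0 0 0;0 0 0 0 0 0" --quiet true

```text
ok
```

```bash
python3 -c "
from m import *
np.set_printoptions(precision=4,suppress=True)
rep(-.04,-.21,.0585)"
```

```text
t 4.3 loader xy [-0.0393 -0.2101] z 0.058220169029963055 tool d [ 0.0001 -0.0007 -0.0003] yawerr 3.430544972040641e-06 tilt [ 0.0011 -0.0009] F [ 1.8855 -1.7456  4.8398] op 0.07711315564124352 q [-0.4375  0.2524  1.8189 -0.0004  1.0689 -0.5266]
```

Scaled: 0.005 m is 0.1.

Call:
shift_gripper --increments "0.1 0 0 0 0 0;0.1 0 0 0 0 0;0.1 0 0 0 0 0;0.1 0 0 0 0 0;0.1 0 0 0 0 0;0.1 0 0 0 0 0;0.1 0 0 0 0 0;0.1 0 0 0 0 0;0 0 0 0 0 0"

```text
time_s: 5.2
tool_pos: [0.536, -0.1258, 0.0585]
tool_rot: [[-0.09, 0.996, 0.002], [0.996, 0.09, -0.002], [-0.002, 0.002, -1.0]]
contact_force: [1.8, -3.5, 5.6]
opening: 0.0768
gripper_force: 2.7
```

```bash
python3 -c "
from m import *
np.set_printoptions(precision=4,suppress=True)
rep(-.04,-.21,.0585)
cv2.imwrite('pics/scene2.png',imaging.grab_frame('scene')[:,:,::-1])
a=cv2.imread('pics/scene2.png')[170:340,170:390];cv2.imwrite('pics/s2c.png',cv2.resize(a,None,fx=3.4,fy=3.4,interpolation=2))"
```

```text
t 5.2 loader xy [-0.039  -0.1702] z 0.05849419292050602 tool d [-0.0398 -0.001   0.0001] yawerr 0.0003720140000165641 tilt [ 0.002  -0.0017] F [ 1.848  -3.4697  5.5939] op 0.07681994461863591 q [-0.3732  0.2219  1.8553 -0.001   1.062  -0.4624]
```

View pics/s2c.png

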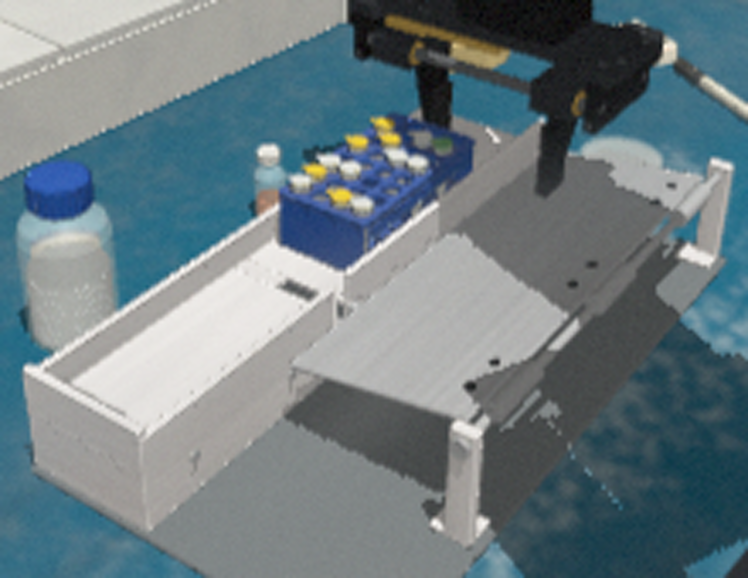

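The flap is down (corner at 292,368), the gate slot at (298,288) shows no gate above the bed, and the rack has moved forward. I'll check the flap angle from its corner.

Scaled: 0.006 m is 0.12, 0.005 m is 0.1.

```bash
python3 -c "
from m import *
# intersect ray with plane loader y=.065 -> height
for px in [(292,368),(292,362)]:
  o,d=ray('scene',((px[0]+.5)/3.4-.5+170,(px[1]+.5)/3.4-.5+170))
  n=np.r_[RL[:,1],0];s=(.065-n[:2]@(o[:2]-O))/(n@d);p=o+s*d;print(RL.T@(p[:2]-O),p[2],(.072-p[2])/.118)
"
```

```text
[-0.05836185  0.065     ] 0.05548600477178123 0.13994911210354888
[-0.058437  0.065   ] 0.05951627097992812 0.10579431372942266
```

Call:
shift_gripper --increments "0.1 0 0 0 0 0;0.12 0 0 0 0 0;0.12 0 0 0 0 0;0.12 0 0 0 0 0;0 0 0 0 0 0"

```text
time_s: 5.75
tool_pos: [0.5339, -0.1026, 0.0584]
tool_rot: [[-0.09, 0.996, 0.002], [0.996, 0.09, -0.001], [-0.002, 0.002, -1.0]]
contact_force: [2.4, -2.0, 4.5]
opening: 0.0768
gripper_force: 2.6
```

Scaled: 0.006 m is 0.12, 0.004 m is 0.08.

Call:
shift_gripper --increments "0.08 0 0.016 0 0 0;0.12 0 0 0 0 0;0.12 0 0 0 0 0;0.12 0 0 0 0 0;0.12 0 0 0 0 0;0.12 0 0 0 0 0;0.12 0 0 0 0 0;0.12 0 0 0 0 0;0.12 0 0 0 0 0;0.12 0 0 0 0 0;0.12 0 0 0 0 0;0.12 0 0 0 0 0"

```text
time_s: 6.95
tool_pos: [0.5283, -0.034, 0.0581]
tool_rot: [[-0.089, 0.996, 0.003], [0.996, 0.089, -0.003], [-0.003, 0.003, -1.0]]
contact_force: [1.1, -7.1, 7.2]
opening: 0.0774
gripper_force: 3.9
```

```bash
python3 -c "
from m import *
np.set_printoptions(precision=4,suppress=True)
rep(-.04,.005,.0577)"
```

```text
t 6.95 loader xy [-0.0385 -0.0781] z 0.05809760535483037 tool d [ 0.0831 -0.0015  0.0001] yawerr -2.4207967208653265e-06 tilt [ 0.0032 -0.0028] F [ 1.1471 -7.0779  7.1554] op 0.07743806696001208 q [-0.2119  0.1752  1.9112 -0.0024  1.0514 -0.3   ]
```

Scaled: 0.006 m is 0.12.

Call:
shift_gripper --increments "0.12 0 0 0 0 0;0.12 0 0 0 0 0;0.12 0 0 0 0 0;0.12 0 0 0 0 0;0.12 0 0 0 0 0;0.12 0 0 0 0 0;0.12 0 0 0 0 0;0.12 0 0 0 0 0;0.12 0 0 0 0 0;0.12 0 0 0 0 0;0.12 0 0 0 0 0;0 0 0 0 0 0"

```text
time_s: 8.15
tool_pos: [0.5224, 0.0327, 0.0579]
tool_rot: [[-0.09, 0.996, 0.003], [0.996, 0.09, -0.002], [-0.002, 0.003, -1.0]]
contact_force: [2.4, -2.9, 5.9]
opening: 0.0772
gripper_force: 3.1
```

```bash
python3 -c "
from m import *
np.set_printoptions(precision=4,suppress=True)
rep(-.04,.006,.0577)
cv2.imwrite('pics/scene3.png',imaging.grab_frame('scene')[:,:,::-1])
a=cv2.imread('pics/scene3.png')[170:340,170:390];cv2.imwrite('pics/s3c.png',cv2.resize(a,None,fx=3.4,fy=3.4,interpolation=2))"
```

```text
t 8.15 loader xy [-0.0385 -0.0112] z 0.05793317371584021 tool d [ 0.0172 -0.0015  0.0002] yawerr 0.0003898426706950075 tilt [ 0.003  -0.0015] F [ 2.3858 -2.8552  5.944 ] op 0.07717602850363764 q [-0.0875  0.1623  1.9265 -0.0014  1.0497 -0.1765]
```

View pics/s3c.png

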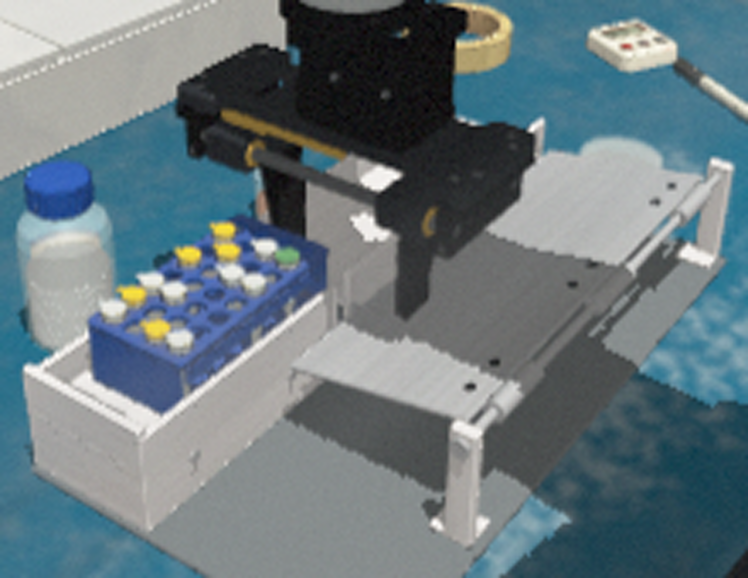

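The rack is almost all in the bay, flat, with its rear end near the gate slot. I'll push the last 17 mm, back off with the flap still held, then rise.

Scaled: 0.005 m is 0.1, 0.004 m is 0.08.

Call:
shift_gripper --increments "0.1 0 0 0 0 0;0.1 0 0 0 0 0;0.08 0 0 0 0 0;0.06 0 0 0 0 0;0 0 0 0 0 0;0 0 0 0 0 0"

```text
time_s: 8.8
tool_pos: [0.5206, 0.0493, 0.0577]
tool_rot: [[-0.089, 0.996, 0.002], [0.996, 0.089, -0.002], [-0.002, 0.002, -1.0]]
contact_force: [1.9, -4.9, 4.9]
opening: 0.0769
gripper_force: 3.1
```

Call:
shift_gripper --increments "-0.1 0 0 0 0 0;-0.2 0 0 0 0 0;-0.2 0 0 0 0 0;-0.2 0 0 0 0 0;0 0 0 0 0 0;0 0 -0.08 0 0 0;0 0 -0.08 0 0 0;0 0 -0.1 0 0 0;0 0 -0.1 0 0 0;0 0 -0.4 0 0 0;0 0 -0.8 0 0 0;0 0 -0.8 0 0 0"

```text
time_s: 10.0
tool_pos: [0.5201, 0.0157, 0.1741]
tool_rot: [[-0.089, 0.996, -0.006], [0.996, 0.089, 0.001], [0.001, -0.006, -1.0]]
contact_force: [0.2, -0.1, 0.2]
opening: 0.077
gripper_force: 0.0
```

Call:
shift_gripper --increments "-0.8 0 -0.6 0 0 0;-0.8 0 -0.6 0 0 0;-0.8 0 0 0 0 0;-0.8 0 0 0 0 0;-0.8 0 0 0 0 0;0 0 0 0 0 0;0 0 0 0 0 0"

```text
time_s: 10.7
tool_pos: [0.5392, -0.1841, 0.2335]
tool_rot: [[-0.087, 0.996, -0.003], [0.996, 0.087, 0.002], [0.002, -0.003, -1.0]]
contact_force: [-0.5, 0.2, -0.3]
opening: 0.0768
gripper_force: 0.0
```

```bash
python3 -c "
from m import *
cv2.imwrite('pics/scene4.png',imaging.grab_frame('scene')[:,:,::-1])
cv2.imwrite('pics/top4.png',imaging.grab_frame('top')[:,:,::-1])
a=cv2.imread('pics/scene4.png')[170:340,170:390];b=cv2.imread('pics/top4.png')[180:320,150:350]
o=np.zeros((580,800,3),np.uint8)
a=cv2.resize(a,(390,301),interpolation=2);b=cv2.resize(b,(400,280),interpolation=2)
o[:301,:390]=a;o[:280,400:]=b;cv2.imwrite('pics/f4.png',o[:301])"
```

```text
(no output)
```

View pics/f4.png

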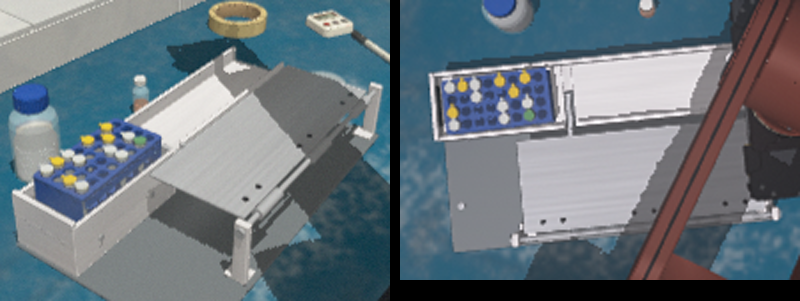

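The rack lies flat in the bay (443–552 in the top crop), with the gate up behind it at col 570 and the flap level again. A quick check of the rack's y, then hand in.

```bash
python3 -c "
from m import *
a=[(RL.T@(plane('top',(150+(c-400)/2,180+w/2),.084)[:2]-O)) for c,w in((443,102),(553,95))];print(a,(a[0]+a[1])/2)
y=((a[0]+a[1])/2)[1]
if .07<y<.093: print(r.hand_in())"
```

```text
[array([0.00236075, 0.14527656]), array([-0.00245252,  0.01321484])] [-4.58804960e-05  7.92456995e-02]
the job is handed in; nothing more can be done
None
```

The rack is in the bay, about 79 mm past the gate by the final top view, the gate is up again behind it, and the job was handed in at about 11 s; no verdict was printed.

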